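# Back the camera carriage off to its buffer

## Task

Back the camera carriage off to its parked place. Flip the ratchet pawl right over, clear of the wheel, until it lies back by itself; then turn the wheel backward by its crank knob until you feel the carriage come up firmly against its spring buffer, without driving it hard; then swing the pawl back down into the wheel's teeth and let go. Never force the wheel backward against the pawl, do not push the carriage itself, and leave the post, the dish and the lens tube on the breadboard as they stand.

Things in the scene. Friction and masses are not known exactly. Their poses are not given: they have to be found in the camera images.
- wheel_axis (a point): Point on the wheel's vertical axis, 50 mm above the bench (top face of its disc). Its axes are those of the whole mechanism: z up, x away from the robot at yaw 0, y along the rail, away from the carriage.
- wheel_turn (a joint): Wheel angle (rad). Growing = backward = counter-clockwise from above. The engaged pawl blocks backward turning within one tooth (0.45 rad). Friction about 0.2 N m (3 N at the crank knob); stays where left. Backward 1 rad drives the carriage 25 mm towards its buffer. The buffer is met 0.8 to 2.4 rad from the start: where exactly differs every time, is not measured and must be felt.
- crank_knob (a point): On the centre line of the upright black crank knob, 76 mm above the bench: a cylinder 14 mm across, from 50 to 98 mm above the bench, fixed on the crank arm 70 mm from the wheel's axis; goes round with the wheel. At wheel angle 0 it lies 125 degrees counter-clockwise of wheel_axis's +x. The arm below it is 20 mm wide, top at 50 mm.
- pawl_swing (a joint): Pawl angle (rad): about 0 to 0.15 with its nose down in or on the teeth, growing as it is lifted. It swings freely and only its weight holds it: past about 1.3 it falls back by itself and rests on its stop at 1.75, clear of the wheel; before that it falls down again.
- pawl_pin (a point): Centre of the pawl's level hinge pin, 64 mm above the bench, 42 mm to +x and 62 mm to +y of the wheel's axis (axes as wheel_axis). The pin runs along x between two upright cheeks 70 mm tall.
- pawl_bar (a point): On the pawl's handle, a level round bar 10 mm across and 50 mm long, parallel to the hinge pin. The point is 28 mm from the stem towards the wheel's axis: pinched here from above (fingers on its +y and -y sides) the stem stays clear. It moves on an arc of radius 64 mm about the pin: at pawl angle 0 it is 54 mm to -y of the pin and 34 mm above; at 1.75, 43 mm to +y and 47 mm above.
- carriage: Camera carriage: black slide 66 x 60 mm, grey camera on top, 106 mm tall. Origin under its centre at bench height, 155 mm to -y of the wheel axis at wheel angle 0; slides to -y. Beyond it a stop block has a rubber-tipped spring buffer, 6 N/mm: once met, the knob needs 0.8 N more per mm of its travel. 1.5 N on the buffer is enough; over 30 N (11 N at the knob besides friction) is too hard.
- wheel: The steel ratchet wheel, a flat disc 104 mm across lying on a grey gear housing, with 14 upright saw teeth 8 mm high on its face (tops 58 mm above the bench), a hub 32 mm across up to 60 mm, and a crank arm. Origin on its axis at bench height; turns about z.
- pawl: The pawl, a dark steel lever 12 mm wide, about 0.12 kg, reaching from its hinge 62 mm to -y when down, its nose in the wheel's teeth; at that end a short stem carries the bar it is handled by. Origin at the hinge pin. Lifting swings the free end up and over towards +y. Over 30 N from the wheel on its nose (18 N at the crank knob) is too much.
- post: Bystander: steel post 25 mm across, 75 mm tall, standing on the breadboard. Origin under its centre.
- dish: Bystander: grey open dish 70 x 90 x 30 mm on the breadboard. Origin under its centre.
- lens_tube: Bystander: black lens tube 31 mm across, 35 mm tall, standing on the breadboard. Origin under its centre.
- unit: The fixed base of it all: an aluminium breadboard 12 mm thick, reaching 130 mm to -x, 150 mm to +x, 330 mm to -y and 150 mm to +y of the wheel's axis, with the gear housing and rail on it. Origin on the wheel's axis at bench height.

How it is judged:
By the outcome, as a careful person would: the job done as asked, in the order asked, and still so for the second after the job is handed in, with the robot touching nothing.
It also fails if it takes over 72 s, if anything falls off the work surface, if the arm or the gripper's body presses on something with over 40 N, if the wrist force passes 120 N, or if a joint passes its speed limit or range.

## Robot

A 6-joint arm with a two-finger parallel gripper is mounted at the origin on the work surface. World frame = base frame: x ahead of the robot, y to its left, z up, the work surface at z = 0. Lengths are in m, angles in rad, forces in N, time in s.
With the tool pointing down it reaches from about 0.375 to 0.975 m from the base axis. Payload 3.8 kg.
Tool frame: the origin (TCP) lies midway between the tips of the shut fingers; the grasp point (between the pads) lies 19 mm behind it; z points along the fingers, y is the line along which they close (so a half turn about z gives the same grasp; the last joint's range is limited). The gripper opens to 85 mm and grips with 20 to 120 N. Pads are 22 mm wide; open, the fingers measure 114 mm over their backs; the gripper's body (76 mm by 85 mm) begins 54 mm behind the grasp point. The pads swing forward as they close: fully open they stand 13 mm farther back than shut.
Start: joints at [-1.201, 0.264, 1.604, -0, 1.274, -0.037], TCP at [0.267, -0.62, 0.231] pointing down, gripper open.
Joint ranges: [-2.63, 2.63], [-0.94, 2.18], [0.31, 2.57], [-1.31, 4.45], [0, 2.66], [-2.55, 2.55]. Speed limits (rad/s): [2.57, 2.57, 3.14, 3.14, 3.14, 3.14].

## Interface

Orientations are given as a rotation vector (axis times angle).
In Python, from workcell import read_state, vision, ticket gives the robot as it stands. The module is installed in compiled form; this text tells all that it offers.
- The arm moves only by the tool jog_arm, never from a script. Its arguments are lists of equal length, an entry for each row: "turn": the turn, a rotation vector about the tool's x, y, z in rad, a list of three; "delta_pos": the shift along the tool's x, y, z in m, a list of three; "gripper": the finger opening in m, from 0 to 0.0854. In form: {"turn": [[rx, ry, rz], ...], "delta_pos": [[dx, dy, dz], ...], "gripper": [gripper, ...]}. A call has 1 to 20 rows; each row shifts and turns the commanded pose from where the row before left it, along the tool's axes as they then stand; what a row does not reach is not made up. A row lasts 1/12 s, in which the tool goes at most 41.7 mm and 7.16 degrees, less where a joint would pass 70% of its speed; a pose out of reach is approached as far as the arm can. A call with a gripper value outside its range is refused whole. The fingers move at their own pace and stop on an object; "grip_force" is the grip in N (left out, the last holds). Time passes only in rows, so rows that do not move let the fingers close. It gives the time, the measured TCP pose, the force, the opening and the grip force at its end, in the units of the state.
- read_state(): the state, without advancing time (a new reading comes with each control period).
- vision.read_camera(name): name is "side" or "top" or "wrist"; returns the picture (420x560x3 uint8, red, green, blue); there is no depth.
- vision.calibration(name): a dict with "vfov" (degrees; the focal length in pixels is half the picture's height over the tangent of half this angle, whatever the lens; pixels are square), "cx", "cy" (the principal point, pixels), "R" (3x3) and "t" (3): a world point X has camera coordinates R X + t; the wrist camera has in their place "mount" (4x4, takes a point from camera to tool coordinates, whose origin is the TCP and whose axes are the flange's). Camera axes: x right, y down, z forward; pixel columns grow to the right and rows downward; lengths in m; the calibration is good to about 2 mm. A picture is of the moment at which its call begins: read the wrist's pose just before it. calibration takes no time and is no camera call.
- ticket.finish_job(): hands the job in; it is judged then, once.
The state is a dict: "time": time; "q": joint angles; "joint_vel": joint speeds; "joint_torque": joint torques, N m; "tool_pos": TCP position; "tcp_rot": TCP orientation; "wrist_force": force on the tool from outside, world axes, zero at the start; "torque": the same for the moment, N m; "width": opening from 0.0 (shut) to 1.0 (fully open); "grip_force": force on a finger pad.
Only numpy, scipy, OpenCV 4.12 (cv2) and the standard library are available. Lean on these libraries where they do the work, as an engineer would, in place of code of your own. Each camera call takes 0.05 s, during which the arm holds its last target. There are 200 camera calls.

## Working session

There is one attempt and no reset: what is moved stays moved. The work goes in short steps, Python scripts to look and compute and a tool call to move; the robot and the scene stay as the last step left them, time stands still between calls to the robot, and variables do not carry over. Pictures are saved under pics/ and viewed, at most 10 in all, crops included, and the job is handed in when it is done.

Besides the shell and the picture viewer there is one more tool, called after "Call:" as name(argument=value, ...) on one line, values as JSON. jog_arm: Moves the arm, as the interface text tells. Its arguments: {"type":"object","properties":{"turn":{"type":"array","items":{"type":"array","items":{"type":"number"}}},"delta_pos":{"type":"array","items":{"type":"array","items":{"type":"number"}}},"gripper":{"type":"array","items":{"type":"number"}},"grip_force":{"type":"number"}},"required":["turn","delta_pos","gripper"]}

```bash
mkdir -p pics; python3 - <<'E'
from workcell import read_state, vision
import cv2,numpy as np
s=read_state();print(s)
for n in ["side","top"]:
    im=vision.read_camera(n);cv2.imwrite(f"pics/{n}0.png",im[:,:,::-1])
    print(n,vision.calibration(n))
print(vision.calibration("wrist"))
E
```

```text
{'time': 0.0, 'q': array([-1.20087283e+00,  2.64764904e-01,  1.60544729e+00,  4.90175787e-05,
        1.27367569e+00, -3.68847652e-02]), 'joint_vel': array([ 1.44978023e-05, -5.70693200e-04, -1.24526248e-03,  4.38215681e-05,
       -4.79713110e-04,  6.75510673e-04]), 'joint_torque': array([ 2.86964359e-04, -5.15111625e+01, -3.67313397e+01, -9.85327983e-05,
        1.30506992e-02, -1.98322185e-07]), 'tool_pos': array([ 0.26683186, -0.61919339,  0.22991453]), 'tcp_rot': array([-3.07460757e+00, -6.34134741e-01,  5.24629991e-04]), 'wrist_force': array([-0.01379587, -0.42627487,  0.38660559]), 'torque': array([ 0.00844624, -0.03134799, -0.02358295]), 'grip_force': 0.0, 'width': 1.0003864275227932}
side {'vfov': 56.49161914027536, 'cx': 276.8090209142942, 'cy': 207.75331676405648, 'R': array([[-0.85187952, -0.52359911, -0.01205216],
       [-0.36680924,  0.61289666, -0.69986332],
       [ 0.37383454, -0.59177839, -0.71417511]]), 't': array([0.46628107, 0.28063537, 0.4957249 ])}
top {'vfov': 56.63709556404196, 'cx': 276.7072583102761, 'cy': 207.74104199353053, 'R': array([[ 0.20170354, -0.97943949,  0.00373826],
       [-0.95829654, -0.19813542, -0.20593712],
       [ 0.20244363,  0.03795588, -0.97855809]]), 't': array([-0.10956151,  0.56139062,  0.71610209])}
{'vfov': 67.7261174293915, 'cx': 274.9579733443287, 'cy': 215.29206082238176, 'mount': array([[-5.20646558e-04, -9.59000139e-01, -2.83405120e-01,
         7.12821653e-02],
       [ 9.99999846e-01, -4.44279171e-04, -3.33736704e-04,
        -1.30803542e-03],
       [ 1.94142553e-04, -2.83405250e-01,  9.59000222e-01,
        -1.42785611e-01],
       [ 0.00000000e+00,  0.00000000e+00,  0.00000000e+00,
         1.00000000e+00]])}
```

View pics/top0.png

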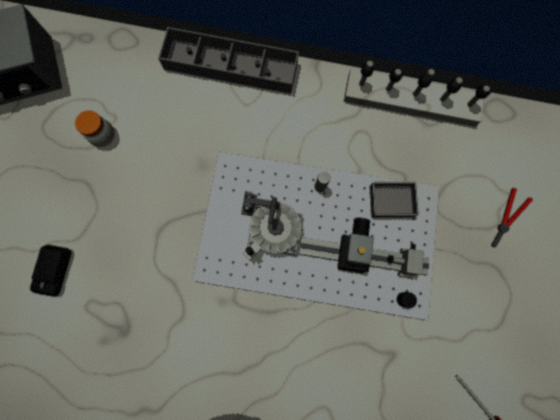

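View pics/side0.png

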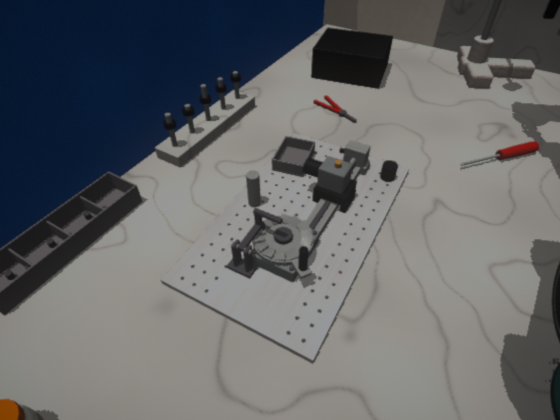

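The top view shows the board with corners near (220,153), (439,186), (428,319), (194,283). The wheel is at (275,228), the knob at (251,250) and the pawl hinge at (250,203). Next I'll fit the board pose from both views.

```bash
cat > h.py <<'E'
import numpy as np,cv2
from workcell import vision
def K(c): f=210/np.tan(np.radians(c["vfov"])/2); return f
def ray(c,px,z):
    f=K(c);px=np.atleast_2d(px);d=np.c_[(px[:,0]-c["cx"])/f,(px[:,1]-c["cy"])/f,np.ones(len(px))]@c["R"]
    o=-c["R"].T@c["t"];return o+d*((z-o[2])/d[:,2])[:,None]
def proj(c,X):
    p=np.atleast_2d(X)@c["R"].T+c["t"];f=K(c);return np.c_[c["cx"]+f*p[:,0]/p[:,2],c["cy"]+f*p[:,1]/p[:,2]]
E
python3 - <<'E'
from h import *
B=np.array([[150,150],[150,-330],[-130,-330],[-130,150]])/1e3
guess={"top":[(220,153),(439,186),(428,319),(194,283)],"side":None}
for n in ["top","side"]:
    im=cv2.imread(f"pics/{n}0.png").astype(int);c=vision.calibration(n)
    m=((im[:,:,0]-im[:,:,2]>-3)&(im.sum(2)>300)).astype(np.uint8)*255
    m=cv2.morphologyEx(m,cv2.MORPH_OPEN,np.ones((3,3)))
    m=cv2.morphologyEx(m,cv2.MORPH_CLOSE,np.ones((25,25)))
    cs,_=cv2.findContours(m,0,2);k=max(cs,key=cv2.contourArea);h=cv2.convexHull(k)
    q=cv2.approxPolyDP(h,8,True)[:,0].astype(float)
    print(n,cv2.contourArea(h),q.tolist())
    W=ray(c,q,.012);print(W.round(4).tolist())
    if len(q)==4:
        best=None
        for r in range(4):
          for rev in (1,-1):
            P=np.roll(W[::rev,:2],r,0);A=B-B.mean(0);Q=P-P.mean(0)
            th=np.arctan2((A[:,0]*Q[:,1]-A[:,1]*Q[:,0]).sum(),(A*Q).sum())
            R=np.array([[np.cos(th),-np.sin(th)],[np.sin(th),np.cos(th)]])
            t=P.mean(0)-R@B.mean(0);e=np.abs(B@R.T+t-P).max()
            if abs(th)<1.5 and (best is None or e<best[0]):best=(e,np.degrees(th),t)
        print(best)
im=cv2.imread("pics/top0.png")[140:330,180:450];a=cv2.resize(im[:130,:160],(780,634)[0:2],interpolation=2)[:600]
b=cv2.imread("pics/side0.png")[140:300,200:400]
cv2.imwrite("pics/c1.png",np.hstack([cv2.resize(cv2.imread("pics/top0.png")[170:290,220:320],(400,480),interpolation=2),cv2.resize(cv2.imread("pics/side0.png")[190:290,220:320],(400,480),interpolation=2)]))
E
```

```text
top 30441.5 [[219.0, 152.0], [431.0, 190.0], [427.0, 319.0], [193.0, 280.0]]
[[0.6775, 0.1558, 0.012], [0.6862, -0.3067, 0.012], [0.4203, -0.3312, 0.012], [0.4004, 0.1441, 0.012]]
(np.float64(0.012080768265416153), np.float64(2.265169848352483), array([0.53254042, 0.00505571]))
side 23000.5 [[273.0, 171.0], [391.0, 201.0], [313.0, 359.0], [188.0, 294.0], [184.0, 270.0]]
[[0.6645, -0.1752, 0.012], [0.4161, -0.2169, 0.012], [0.3993, 0.1431, 0.012], [0.6205, 0.1534, 0.012], [0.6572, 0.1209, 0.012]]
```

View pics/c1.png

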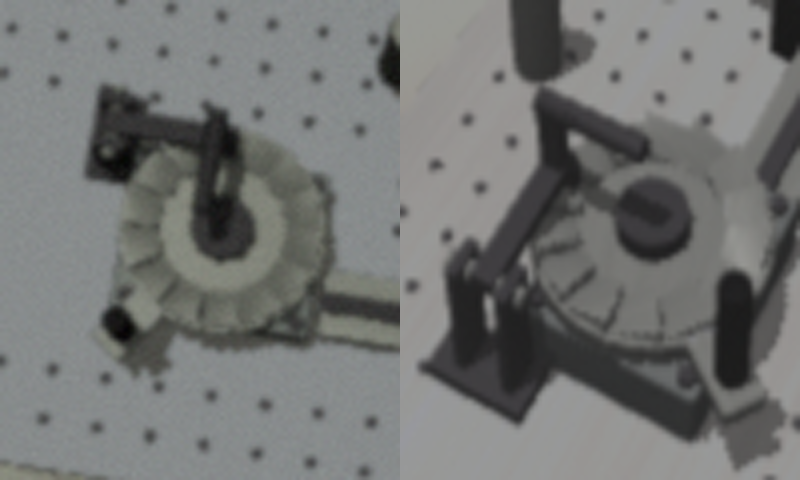

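The crop shows the pawl engaged, with its bar pointing at the hub. In the top view the hub is at (275.5,227) and the knob top at (249.5,250.5). In the side view the hub is at (283.3,233.3) and the knob top at (303.8,248.3).

```bash
python3 - <<'E'
from h import *
from scipy.optimize import least_squares
ct,cs=vision.calibration("top"),vision.calibration("side")
k=np.radians(125);F=np.array([[0,0,.06],[.07*np.cos(k),.07*np.sin(k),.098],[.15,.15,.012],[.15,-.33,.012],[-.13,-.33,.012],[-.13,.15,.012]])
pt=np.array([(275.5,227),(249.5,250.5),(220,153),(439,186),(428,319),(194,283)])
ps=np.array([(283.3,233.3),(303.8,248.3)])
def T(p): 
    c,s=np.cos(p[2]),np.sin(p[2]);return F@np.array([[c,-s,0],[s,c,0],[0,0,1]]).T+[p[0],p[1],0]
def r(p): return np.r_[(proj(ct,T(p))-pt).ravel(),(proj(cs,T(p)[:2])-ps).ravel()]
o=least_squares(r,[.53,0,.04],loss="soft_l1");print(o.x[:2],np.degrees(o.x[2]));print(r(o.x).reshape(-1,2).round(1))
print(ray(ct,pt[:1],.06),ray(cs,ps[:1],.06),ray(ct,pt[1:2],.098),ray(cs,ps[1:],.098))
# yaw from board long edges (top view)
im=cv2.imread("pics/top0.png").astype(int);m=((im[:,:,0]-im[:,:,2]>-3)&(im.sum(2)>300)).astype(np.uint8)
for a,b in [((240,156),(420,183)),((210,285),(410,317))]:
    pts=[]
    for x in range(a[0],b[0],3):
        y0=int(a[1]+(x-a[0])*(b[1]-a[1])/(b[0]-a[0]));g=cv2.GaussianBlur((im[:,:,0]-im[:,:,2]).astype(np.float32),(5,5),0)[y0-8:y0+9,x]
        d=np.abs(np.diff(g));j=d.argmax();pts.append((x,y0-8+j+.5))
    W=ray(ct,pts,.012)[:,:2].astype(np.float32);l=cv2.fitLine(W,cv2.DIST_HUBER,0,.001,.001).ravel();print("edge",np.degrees(np.arctan(-l[0]/l[1])),l)
E
```

```text
[ 0.53267004 -0.00239312] 3.044266458218843
[[  1.4   0.6]
 [ -6.3  -9.5]
 [ -1.1   0.3]
 [  0.8  -0.5]
 [  2.8   0.7]
 [  0.1   0.1]
 [  1.3  -0.5]
 [-13.1   3.3]]
[[0.53332889 0.00062091 0.06      ]] [[ 5.33928810e-01 -2.32865078e-04  6.00000000e-02]] [[0.47483704 0.03746065 0.098     ]] [[0.47591572 0.0372788  0.098     ]]
edge 2.3215582 [ 0.04050775 -0.99917924  0.6905163  -0.134492  ]
edge 2.3318853 [ 0.04068784 -0.9991719   0.4078353  -0.06901301]
```

Call:
jog_arm(turn=[[0,0,0],[0,0,0],[0,0,0],[0,0,0],[0,0,0],[0,0,0],[0,0,0],[0,0,0],[0,0,0],[0,0,0],[0,0,0],[0,0,0],[0,0,0],[0,0,0],[0,0,0],[0,0,0],[0,0,0],[0,0,0],[0,0,0],[0,0,0]], delta_pos=[[0.0253,-0.0233,0],[0.0253,-0.0233,0],[0.0253,-0.0233,0],[0.0253,-0.0233,0],[0.0253,-0.0233,0],[0.0253,-0.0233,0],[0.0253,-0.0233,0],[0.0253,-0.0233,0],[0.0253,-0.0233,0],[0.0253,-0.0233,0],[0.0253,-0.0233,0],[0.0253,-0.0233,0],[0.0253,-0.0233,0],[0.0253,-0.0233,0],[0.0253,-0.0233,0],[0.0253,-0.0233,0],[0.0253,-0.0233,0],[0.0253,-0.0233,0],[0.0253,-0.0233,0],[0.0253,-0.0233,0]], gripper=[0.085,0.085,0.085,0.085,0.085,0.085,0.085,0.085,0.085,0.085,0.085,0.085,0.085,0.085,0.085,0.085,0.085,0.085,0.085,0.085])

```text
time: 1.77
tool_pos: [0.5474, 0.01, 0.2309]
tcp_rot: [-3.077, -0.635, 0.001]
wrist_force: [0.1, -0.2, -0.3]
width: 0.999
grip_force: 0.0
```

Call:
jog_arm(turn=[[0,0,0.092],[0,0,0.092],[0,0,0.092],[0,0,0.09],[0,0,0],[0,0,0],[0,0,0]], delta_pos=[[0,0,0],[0,0,0],[0,0,0],[0,0,0],[0,0,0],[0,0,0],[0,0,0]], gripper=[0.03,0.03,0.03,0.03,0.03,0.03,0.03], grip_force=25)

```text
time: 2.35
tool_pos: [0.5472, 0.0082, 0.231]
tcp_rot: [-3.141, -0.067, 0.001]
wrist_force: [0.2, 0.1, -0.2]
width: 0.349
grip_force: 0.0
```

```bash
cat >> h.py <<'E'
from scipy.spatial.transform import Rotation as Rn
from workcell import read_state
AX=np.array([.5336,.0002]);YAW=np.radians(2.33)
def U(x,y,z): c,s=np.cos(YAW),np.sin(YAW);return np.array([AX[0]+c*x-s*y,AX[1]+s*x+c*y,z])
def wristcal(s):
    M=vision.calibration("wrist");Rt=Rn.from_rotvec(s["tcp_rot"]).as_matrix()
    Rc=Rt@M["mount"][:3,:3];o=s["tool_pos"]+Rt@M["mount"][:3,3]
    return dict(M,R=Rc.T,t=-Rc.T@o)
def to(P):
    s=read_state();Rt=Rn.from_rotvec(s["tcp_rot"]).as_matrix();print("d_tool",(Rt.T@(P-s["tool_pos"])).round(4),"yaw_y",np.degrees(np.arctan2(Rt[1,1],Rt[0,1])).round(2),"pos",s["tool_pos"].round(4),"zaxis",Rt[:,2].round(3),"q",s["q"].round(2),"F",s["wrist_force"].round(2))
E
python3 - <<'E'
from h import *
s=read_state();im=vision.read_camera("wrist");c=wristcal(s)
im=im[:,:,::-1].copy();cv2.imwrite("pics/w1raw.png",im)
for p in [U(.014,.008,.098),U(.042,.062,.064),U(0,0,.06)]:
    q=proj(c,p)[0];print(q);cv2.circle(im,(int(q[0]),int(q[1])),3,(0,0,255),1)
cv2.imwrite("pics/w1.png",im);to(U(.014,.008,.079))
E
```

```text
[275.477815  203.8973796]
[220.82780862 167.76339786]
[283.10059612 207.86567597]
d_tool [ 1.000e-04 -6.000e-04  1.521e-01] yaw_y -87.57 pos [0.5472 0.0082 0.2311] zaxis [-0.  0. -1.] q [-0.03  0.02  1.88  0.    1.24  1.5 ] F [ 0.35 -0.83  0.27]
```

View pics/w1.png

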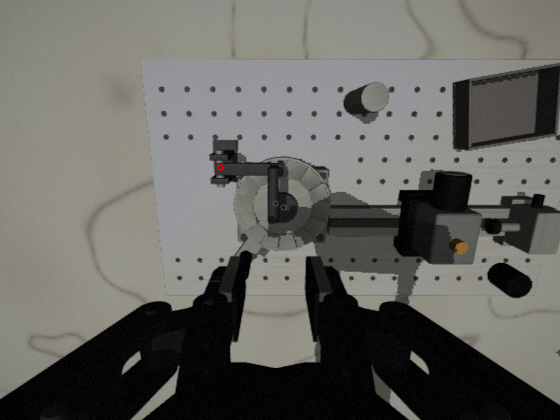

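The wrist view shows the projected hub (283,208) and bar point (275,204) landing on the real ones to within about 2 px, so I'm descending to pinch the bar.

Call:
jog_arm(turn=[[0,0,0],[0,0,0],[0,0,0],[0,0,0],[0,0,0],[0,0,0],[0,0,0],[0,0,0],[0,0,0],[0,0,0]], delta_pos=[[0,-0.001,0.02],[0,0,0.02],[0,0,0.02],[0,0,0.02],[0,0,0.02],[0,0,0.02],[0,0,0.015],[0,0,0.01],[0,0,0.005],[0,0,0]], gripper=[0.03,0.03,0.03,0.03,0.03,0.03,0.03,0.03,0.03,0.03])

```text
time: 3.23
tool_pos: [0.5465, 0.0092, 0.0802]
tcp_rot: [-3.141, -0.065, 0.003]
wrist_force: [-0.6, -0.6, 0.5]
width: 0.35
grip_force: 0.0
```

Call:
jog_arm(turn=[[0,0,0],[0,0,0],[0,0,0],[0,0,0],[0,0,0],[0,0,0]], delta_pos=[[0,0,0],[0,0,0],[0,0,0],[0,0,0],[0,0,0],[0,0,0]], gripper=[0.004,0.004,0.004,0.004,0.004,0.004])

```text
time: 3.73
tool_pos: [0.5482, 0.01, 0.0822]
tcp_rot: [-3.14, -0.064, -0.003]
wrist_force: [-0.7, 5.5, -0.5]
width: 0.099
grip_force: 25.4
```

Call:
jog_arm(turn=[[0,0,0],[0,0,0],[0,0,0],[0,0,0],[0,0,0],[0,0,0],[0,0,0],[0,0,0],[0,0,0],[0,0,0],[0,0,0],[0,0,0],[0,0,0],[0,0,0],[0,0,0],[0,0,0]], delta_pos=[[0,-0.0025,-0.0033],[0,-0.0026,-0.0033],[0,-0.0032,-0.0031],[0,-0.0033,-0.0031],[0,-0.0072,-0.0053],[0,-0.0079,-0.0042],[0,-0.0084,-0.003],[0,-0.0087,-0.0019],[0,-0.0089,-0.0006],[0,-0.0089,0.0006],[0,-0.0087,0.0019],[0,-0.0084,0.003],[0,-0.0079,0.0042],[0,-0.0059,0.0042],[0,0,0],[0,0,0]], gripper=[0.004,0.004,0.004,0.004,0.004,0.004,0.004,0.004,0.004,0.004,0.004,0.004,0.004,0.004,0.004,0.004])

```text
time: 5.07
tool_pos: [0.5438, 0.1029, 0.0947]
tcp_rot: [-3.14, -0.065, -0.0]
wrist_force: [2.9, 2.1, 3.2]
width: 0.105
grip_force: 26.3
```

```bash
python3 - <<'E'
from h import *
to(U(.014,.1018,.1141-.019))
im=vision.read_camera("side")[:,:,::-1]
cv2.imwrite("pics/s2.png",cv2.resize(im[150:320,180:400],(770,595),interpolation=2))
E
```

```text
d_tool [-0.0004  0.0004 -0.0004] yaw_y -87.63 pos [0.5438 0.1029 0.0947] zaxis [ 0.     0.001 -1.   ] q [0.14 0.16 2.   0.   0.98 1.67] F [2.94 2.12 3.16]
```

View pics/s2.png

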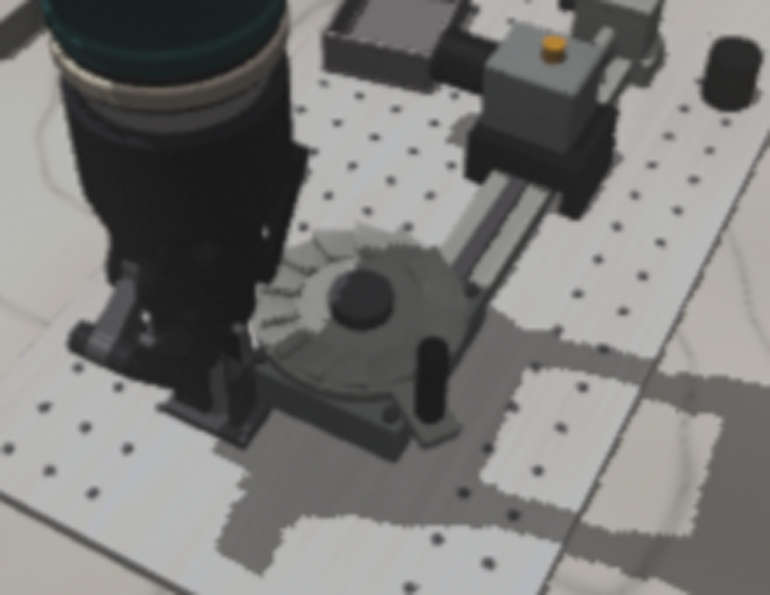

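The side view confirms the pawl is flipped over towards +y with its bar in the gripper at about (110,345) in the crop. I'll release, rise, and go above the knob.

Call:
jog_arm(turn=[[0,0,0],[0,0,0],[0,0,0],[0,0,0],[0,0,0],[0,0,0],[0,0,0],[0,0,0],[0,0,0],[0,0,0],[0,0,0],[0,0,0]], delta_pos=[[0,0,0],[0,0,0],[0,0,0],[0,0,-0.01],[0,0,-0.015],[0,0,-0.015],[0,0,-0.02],[-0.0178,0.0157,0],[-0.0178,0.0157,0],[-0.0178,0.0157,0],[-0.0177,0.0155,0],[0,0,0]], gripper=[0.03,0.03,0.03,0.03,0.03,0.03,0.03,0.03,0.03,0.03,0.03,0.03])

```text
time: 6.12
tool_pos: [0.4715, 0.0342, 0.155]
tcp_rot: [3.14, 0.062, -0.005]
wrist_force: [-0.7, 0.6, -0.7]
width: 0.35
grip_force: 0.0
```

Call:
jog_arm(turn=[[0,0,0.102],[0,0,0.102],[0,0,0.102],[0,0,0.102],[0,0,0.102],[0,0,0.102],[0,0,0],[0,0,0]], delta_pos=[[0,0,0],[0,0,0],[0,0,0],[0,0,0],[0,0,0],[0,0,0],[0,0,0],[0,0,0]], gripper=[0.03,0.03,0.03,0.03,0.03,0.03,0.03,0.03])

```text
time: 6.78
tool_pos: [0.4752, 0.0363, 0.1556]
tcp_rot: [-3.015, 0.881, -0.0]
wrist_force: [0.4, -0.6, -0.2]
width: 0.35
grip_force: 0.0
```

```bash
python3 - <<'E'
from h import *
s=read_state();im=vision.read_camera("wrist")[:,:,::-1].copy();c=wristcal(s)
a=np.radians(145)
for p in [U(.07*np.cos(a),.07*np.sin(a),.098),U(.042,.062,.064),U(0,0,.06)]:
    q=proj(c,p)[0];print(q);cv2.circle(im,(int(q[0]),int(q[1])),3,(0,0,255),1)
cv2.imwrite("pics/w3.png",im);to(U(.07*np.cos(a),.07*np.sin(a),.062))
E
```

```text
[273.58579896 233.20176239]
[169.90404572 127.09812144]
[273.79712645 125.49994904]
d_tool [-0.0013 -0.0011  0.0935] yaw_y -122.57 pos [0.4752 0.0363 0.1555] zaxis [ 0.  0. -1.] q [ 0.02 -0.05  2.1   0.    1.1   2.16] F [ 0.2   0.14 -0.42]
```

View pics/w3.png

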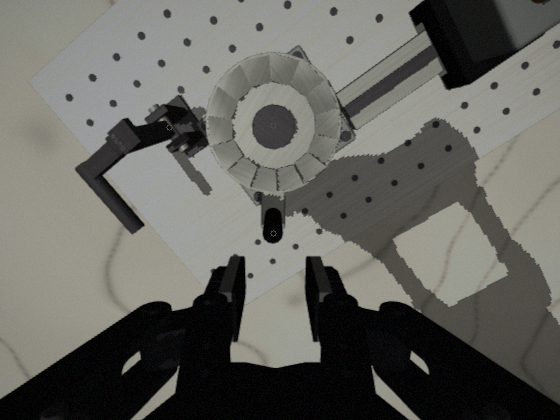

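The wrist view shows the knob at (273,233), exactly where predicted, and the pawl lying back by itself near (110,170). I'll descend, cage the knob and turn the first 0.72 rad.

Call:
jog_arm(turn=[[0,0,0],[0,0,0],[0,0,0],[0,0,0],[0,0,0],[0,0,0],[0,0,0],[0,0,0],[0,0,0],[0,0,0],[0,0,0],[0,0,0]], delta_pos=[[-0.0013,-0.001,0.015],[0,0,0.02],[0,0,0.02],[0,0,0.015],[0,0,0.015],[0,0,0.007],[0,0,0],[0,0,0],[0,0,0],[0,0,0],[0,0,0],[0,0,0]], gripper=[0.03,0.03,0.03,0.03,0.03,0.03,0.03,0.03,0.018,0.018,0.018,0.018], grip_force=40)

```text
time: 7.83
tool_pos: [0.4752, 0.0378, 0.064]
tcp_rot: [-3.014, 0.885, -0.002]
wrist_force: [-0.2, -0.6, 1.7]
width: 0.21
grip_force: 0.0
```

Call:
jog_arm(turn=[[0,0,-0.03],[0,0,-0.06],[0,0,-0.06],[0,0,-0.06],[0,0,0]], delta_pos=[[0,0.0021,0],[0.0001,0.0042,0],[0.0001,0.0042,0],[0.0001,0.0042,0],[0,0,0]], gripper=[0.018,0.018,0.018,0.018,0.018])

```text
time: 8.25
tool_pos: [0.4686, 0.0246, 0.0639]
tcp_rot: [-3.09, 0.563, -0.003]
wrist_force: [1.3, 0.9, -0.3]
width: 0.209
grip_force: 0.3
```

Call:
jog_arm(turn=[[0,0,-0.06],[0,0,-0.06],[0,0,-0.06],[0,0,-0.06],[0,0,-0.06],[0,0,-0.06],[0,0,-0.06],[0,0,-0.06]], delta_pos=[[0.0001,0.0042,0],[0.0001,0.0042,0],[0.0001,0.0042,0],[0.0001,0.0042,0],[0.0002,0.0042,0],[0.0002,0.0042,0],[0.0001,0.0042,0],[0.0001,0.0042,0]], gripper=[0.018,0.018,0.018,0.018,0.018,0.018,0.018,0.018])

```text
time: 8.92
tool_pos: [0.4647, -0.0079, 0.0638]
tcp_rot: [-3.135, -0.187, -0.003]
wrist_force: [2.2, 3.9, 0.9]
width: 0.212
grip_force: 1.4
```

```bash
cat >> h.py <<'E'
def feel():
    s=read_state();Rt=Rn.from_rotvec(s["tcp_rot"]).as_matrix();d=s["tool_pos"][:2]-AX;d=d;a=np.arctan2(d[1],d[0])-YAW
    a%=2*np.pi;r=np.hypot(*d);F=s["wrist_force"][:2];u=d/r;t=np.array([-u[1],u[0]])
    print("alpha",np.degrees(a).round(1),"moved",round(a-np.radians(145),3),"r",r.round(4),"Ft",(F@t).round(2),"Fr",(F@u).round(2),"yawerr",np.degrees(np.arctan2(Rt[1,1],Rt[0,1])-a-YAW-np.pi/2+4*np.pi)%360,"grip",s["grip_force"],"t",s["time"])
E
python3 -c "
from h import *
feel()"
```

```text
alpha 184.3 moved 0.687 r 0.0694 Ft -3.64 Fr -2.65 yawerr 0.16859709338706352 grip 1.414024829864502 t 8.9167
```

Call:
jog_arm(turn=[[0,0,-0.02],[0,0,-0.02],[0,0,-0.02],[0,0,-0.02],[0,0,-0.02]], delta_pos=[[0,0.0014,0],[0,0.0014,0],[0,0.0014,0],[0,0.0014,0],[0.0001,0.0014,0]], gripper=[0.018,0.018,0.018,0.018,0.018])

```text
time: 9.33
tool_pos: [0.465, -0.0151, 0.0633]
tcp_rot: [-3.122, -0.345, 0.0]
wrist_force: [0.4, 2.8, 2.2]
width: 0.213
grip_force: 1.4
```

```bash
python3 -c "
from h import *
feel()"
```

```text
alpha 190.2 moved 0.789 r 0.0702 Ft -2.67 Fr -1.0 yawerr 0.04589944783509736 grip 1.382414996623993 t 9.3333
```

Call:
jog_arm(turn=[[0,0,-0.02],[0,0,-0.02],[0,0,-0.02],[0,0,-0.02],[0,0,-0.02]], delta_pos=[[0,0.0014,0],[0,0.0014,0],[0,0.0014,0],[0,0.0014,0],[0.0001,0.0014,0]], gripper=[0.018,0.018,0.018,0.018,0.018])

```text
time: 9.75
tool_pos: [0.4668, -0.0221, 0.0631]
tcp_rot: [-3.101, -0.502, 0.001]
wrist_force: [0.1, 2.8, 1.3]
width: 0.211
grip_force: 1.4
```

```bash
python3 -c "
from h import *
feel()"
```

```text
alpha 196.1 moved 0.892 r 0.0704 Ft -2.64 Fr -1.03 yawerr 359.9472136073488 grip 1.385149508714676 t 9.75
```

Call:
jog_arm(turn=[[0,0,-0.02],[0,0,-0.02],[0,0,-0.02],[0,0,-0.02],[0,0,-0.02]], delta_pos=[[0,0.0014,0],[0,0.0014,0],[0,0.0014,0],[0,0.0014,0],[0.0001,0.0014,0]], gripper=[0.018,0.018,0.018,0.018,0.018])

```text
time: 10.17
tool_pos: [0.4693, -0.0286, 0.0631]
tcp_rot: [-3.072, -0.656, 0.001]
wrist_force: [-0.8, 2.4, 2.0]
width: 0.213
grip_force: 1.4
```

```bash
python3 -c "
from h import *
feel()"
```

```text
alpha 201.8 moved 0.991 r 0.0704 Ft -2.5 Fr -0.21 yawerr 359.975820576754 grip 1.3965323567390442 t 10.1667
```

Call:
jog_arm(turn=[[0,0,-0.02],[0,0,-0.02],[0,0,-0.02],[0,0,-0.02],[0,0,-0.02]], delta_pos=[[0,0.0014,0],[0,0.0014,0],[0,0.0014,0],[0,0.0014,0],[0.0001,0.0014,0]], gripper=[0.018,0.018,0.018,0.018,0.018])

```text
time: 10.58
tool_pos: [0.4725, -0.0348, 0.0631]
tcp_rot: [-3.036, -0.809, 0.001]
wrist_force: [-0.8, 3.0, 2.5]
width: 0.211
grip_force: 1.4
```

```bash
python3 -c "
from h import *
feel()"
```

```text
alpha 207.5 moved 1.09 r 0.0705 Ft -3.0 Fr -0.76 yawerr 0.038106110028479634 grip 1.4171772077679634 t 10.5833
```

Call:
jog_arm(turn=[[0,0,-0.02],[0,0,-0.02],[0,0,-0.02],[0,0,-0.02],[0,0,-0.02]], delta_pos=[[0,0.0014,0],[0,0.0014,0],[0,0.0014,0],[0,0.0014,0],[0.0001,0.0014,0]], gripper=[0.018,0.018,0.018,0.018,0.018])

```text
time: 11.0
tool_pos: [0.4762, -0.0407, 0.0631]
tcp_rot: [-2.991, -0.96, 0.001]
wrist_force: [-1.3, 2.5, 3.0]
width: 0.211
grip_force: 1.5
```

```bash
python3 -c "
from h import *
feel()"
```

```text
alpha 213.2 moved 1.189 r 0.0705 Ft -2.78 Fr -0.37 yawerr 0.09135481922692179 grip 1.455383487045765 t 11.0
```

Call:
jog_arm(turn=[[0,0,-0.02],[0,0,-0.02],[0,0,-0.02],[0,0,-0.02],[0,0,-0.02]], delta_pos=[[0,0.0014,-0.0005],[0,0.0014,0],[0,0.0014,0],[0,0.0014,0],[0.0001,0.0014,0]], gripper=[0.018,0.018,0.018,0.018,0.018])

```text
time: 11.42
tool_pos: [0.4803, -0.0461, 0.0633]
tcp_rot: [-2.939, -1.108, 0.002]
wrist_force: [-1.5, 1.6, -1.5]
width: 0.208
grip_force: 1.4
```

```bash
python3 -c "
from h import *
feel()"
```

```text
alpha 218.7 moved 1.286 r 0.0706 Ft -2.16 Fr 0.09 yawerr 0.3084576292022234 grip 1.4368829503655434 t 11.4167
```

Call:
jog_arm(turn=[[0,0,-0.02],[0,0,-0.02],[0,0,-0.02],[0,0,-0.02],[0,0,-0.02]], delta_pos=[[0,0.0014,0],[0,0.0014,0],[0,0.0014,0],[0,0.0014,0],[0.0001,0.0014,0]], gripper=[0.018,0.018,0.018,0.018,0.018])

```text
time: 11.83
tool_pos: [0.4853, -0.0512, 0.0634]
tcp_rot: [-2.88, -1.253, 0.002]
wrist_force: [-3.0, 1.5, -2.0]
width: 0.209
grip_force: 1.5
```

```bash
python3 -c "
from h import *
feel()"
```

```text
alpha 224.4 moved 1.386 r 0.0706 Ft -3.26 Fr 0.94 yawerr 0.26915836387684067 grip 1.5119919553399086 t 11.8333
```

Call:
jog_arm(turn=[[0,0,-0.02],[0,0,-0.02],[0,0,-0.02],[0,0,-0.02],[0,0,-0.02]], delta_pos=[[0,0.0014,0],[0,0.0014,0],[0,0.0014,0],[0,0.0014,0],[0.0001,0.0014,0]], gripper=[0.018,0.018,0.018,0.018,0.018])

```text
time: 12.25
tool_pos: [0.4909, -0.0558, 0.0636]
tcp_rot: [-2.814, -1.396, 0.001]
wrist_force: [-3.8, -0.1, -1.4]
width: 0.208
grip_force: 1.6
```

```bash
python3 -c "
from h import *
feel()"
```

```text
alpha 230.3 moved 1.489 r 0.0704 Ft -2.97 Fr 2.41 yawerr 0.1168269441172356 grip 1.599823571741581 t 12.25
```

Call:
jog_arm(turn=[[0,0,-0.02],[0,0,-0.02],[0,0,-0.02],[0,0,-0.02],[0,0,-0.02]], delta_pos=[[0,0.0014,0],[0,0.0014,0],[0,0.0014,0],[0,0.0014,0],[0,0.0014,0]], gripper=[0.018,0.018,0.018,0.018,0.018])

```text
time: 12.67
tool_pos: [0.496, -0.0593, 0.0636]
tcp_rot: [-2.74, -1.534, 0.002]
wrist_force: [-6.7, 2.3, 0.5]
width: 0.21
grip_force: 3.3
```

```bash
python3 -c "
from h import *
feel()"
```

```text
alpha 235.4 moved 1.578 r 0.0704 Ft -6.91 Fr 1.69 yawerr 0.7418529371101386 grip 3.3119451999664307 t 12.6667
```

Call:
jog_arm(turn=[[0,0,0],[0,0,0]], delta_pos=[[0,0,0],[0,0,0]], gripper=[0.018,0.018])

```text
time: 12.83
tool_pos: [0.4962, -0.0594, 0.0636]
tcp_rot: [-2.741, -1.533, 0.002]
wrist_force: [-6.1, 1.1, -0.2]
width: 0.21
grip_force: 2.7
```

```bash
python3 -c "
from h import *
feel()"
```

```text
alpha 235.6 moved 1.581 r 0.0704 Ft -5.78 Fr 2.28 yawerr 0.5409603782370027 grip 2.703600749373436 t 12.8333
```

Call:
jog_arm(turn=[[0,0,-0.02],[0,0,0]], delta_pos=[[0,0.0014,0],[0,0,0]], gripper=[0.018,0.018])

```text
time: 13.0
tool_pos: [0.4971, -0.06, 0.0635]
tcp_rot: [-2.724, -1.561, 0.002]
wrist_force: [-6.2, 1.3, 1.8]
width: 0.213
grip_force: 3.2
```

```bash
python3 -c "
from h import *
feel()"
```

```text
alpha 236.4 moved 1.596 r 0.0704 Ft -5.94 Fr 2.07 yawerr 0.8685838728829935 grip 3.1996627897024155 t 13.0
```

The force rises steadily past the 3 N friction and holds at about 6 N, so the buffer is met, at roughly 8–10 N on it. I'll let go of the knob and move to the pawl.

Call:
jog_arm(turn=[[0,0,0],[0,0,0],[0,0,0],[0,0,0],[0,0,0],[0,0,0],[0,0,0],[0,0,0],[0,0,0],[0,0,0],[0,0,0],[0,0,0],[0,0,0],[0,0,0],[0,0,0]], delta_pos=[[0,-0.001,0],[0,-0.001,0],[0,0,0],[0,0,0],[0,0,-0.015],[0,0,-0.025],[0,0,-0.025],[0,0,-0.025],[0.0277,-0.007,0],[0.0277,-0.007,0],[0.0277,-0.007,0],[0.0277,-0.007,0],[0.0277,-0.007,0],[0.0277,-0.007,0],[0,0,0]], gripper=[0.018,0.018,0.03,0.03,0.03,0.03,0.03,0.03,0.03,0.03,0.03,0.03,0.03,0.03,0.03])

```text
time: 14.25
tool_pos: [0.5472, 0.1096, 0.155]
tcp_rot: [2.725, 1.564, 0.009]
wrist_force: [0.6, 0.2, 0.2]
width: 0.353
grip_force: 0.0
```

Call:
jog_arm(turn=[[0,0,0.111],[0,0,0.111],[0,0,0.111],[0,0,0.111],[0,0,0.111],[0,0,0.111],[0,0,0.111],[0,0,0.111],[0,0,0.111],[0,0,0],[0,0,0]], delta_pos=[[0,0,0],[0,0,0],[0,0,0],[0,0,0],[0,0,0],[0,0,0],[0,0,0],[0,0,0],[0,0,0],[0,0,0],[0,0,0]], gripper=[0.03,0.03,0.03,0.03,0.03,0.03,0.03,0.03,0.03,0.03,0.03], grip_force=25)

```text
time: 15.17
tool_pos: [0.5451, 0.105, 0.1542]
tcp_rot: [-3.141, -0.067, -0.003]
wrist_force: [0.4, -0.5, -0.5]
width: 0.349
grip_force: 0.0
```

```bash
python3 - <<'E'
from h import *
s=read_state();im=vision.read_camera("wrist")[:,:,::-1].copy();c=wristcal(s)
for p in [U(.014,.105,.111),U(.042,.062,.064),U(0,0,.06)]:
    q=proj(c,p)[0];print(q);cv2.circle(im,(int(q[0]),int(q[1])),3,(0,0,255),1)
cv2.imwrite("pics/w4.png",im);to(U(.014,.105,.111-.019))
E
```

```text
[275.3779442  241.98935032]
[332.34874634 184.73122906]
[405.71505747 235.41717195]
d_tool [-0.0017 -0.0007  0.0621] yaw_y -87.55 pos [0.5449 0.1051 0.1541] zaxis [ 0.001  0.    -1.   ] q [ 0.15  0.1   1.95 -0.    1.1   1.67] F [ 0.49 -0.45 -0.81]
```

View pics/w4.png

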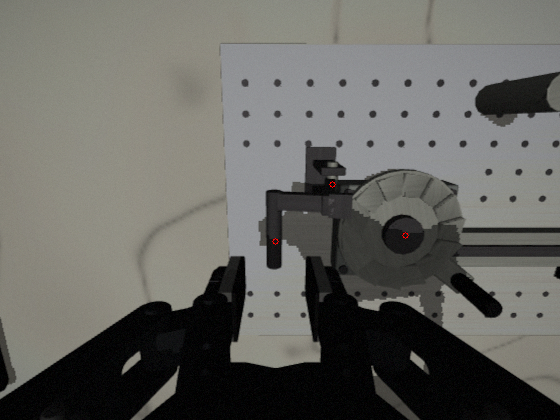

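The wrist view shows the bar at (275,240), between the fingers as predicted. I'll descend, pinch it and swing it back.

Call:
jog_arm(turn=[[0,0,0],[0,0,0],[0,0,0],[0,0,0],[0,0,0],[0,0,0],[0,0,0],[0,0,0],[0,0,0],[0,0,0],[0,0,0],[0,0,0]], delta_pos=[[-0.0017,-0.0007,0.01],[0,0,0.015],[0,0,0.015],[0,0,0.012],[0,0,0.01],[0,0,0],[0,0,0],[0,0,0],[0,0,0],[0,0,0],[0,0,0],[0,0,0]], gripper=[0.03,0.03,0.03,0.03,0.03,0.03,0.03,0.004,0.004,0.004,0.004,0.004])

```text
time: 16.22
tool_pos: [0.5435, 0.1059, 0.0926]
tcp_rot: [-3.141, -0.063, -0.003]
wrist_force: [-0.2, -0.5, 0.9]
width: 0.105
grip_force: 24.5
```

Call:
jog_arm(turn=[[0,0,0],[0,0,0],[0,0,0],[0,0,0],[0,0,0],[0,0,0],[0,0,0],[0,0,0],[0,0,0],[0,0,0],[0,0,0],[0,0,0],[0,0,0],[0,0,0]], delta_pos=[[0,0.0034,-0.0029],[0,0.0059,-0.0042],[0,0.0079,-0.0042],[0,0.0084,-0.003],[0,0.0087,-0.0019],[0,0.0089,-0.0006],[0,0.0089,0.0006],[0,0.0087,0.0019],[0,0.0084,0.003],[0,0.0079,0.0042],[0,0.0072,0.0053],[0,0.0033,0.0031],[0,0.0032,0.0031],[0,0,0]], gripper=[0.004,0.004,0.004,0.004,0.004,0.004,0.004,0.004,0.004,0.004,0.004,0.004,0.004,0.004])

```text
time: 17.38
tool_pos: [0.5464, 0.0142, 0.0866]
tcp_rot: [3.14, 0.062, -0.0]
wrist_force: [3.9, -0.4, 2.5]
width: 0.103
grip_force: 25.5
```

```bash
python3 - <<'E'
from h import *
to(U(.014,.0144,.1068-.019))
E
```

```text
d_tool [ 0.0006 -0.0009 -0.0012] yaw_y -87.74 pos [0.5464 0.0142 0.0866] zaxis [-0.    -0.001 -1.   ] q [-0.02  0.16  2.02 -0.    0.97  1.51] F [ 3.88 -0.37  2.47]
```

Call:
jog_arm(turn=[[0,0,0],[0,0,0],[0,0,0]], delta_pos=[[0,0.001,0.0012],[0,0.0011,0.0013],[0,0,0]], gripper=[0.004,0.004,0.004])

```text
time: 17.63
tool_pos: [0.5464, 0.0129, 0.0847]
tcp_rot: [3.14, 0.063, 0.0]
wrist_force: [2.6, -1.1, 2.4]
width: 0.102
grip_force: 25.6
```

Call:
jog_arm(turn=[[0,0,0],[0,0,0],[0,0,0],[0,0,0],[0,0,0],[0,0,0],[0,0,0],[0,0,0],[0,0,0],[0,0,0],[0,0,0],[0,0,0]], delta_pos=[[0,0,0],[0,0,0],[0,0,0],[0,0,0],[0,0,-0.01],[0,0,-0.02],[0,0,-0.03],[0,0,-0.03],[0,0,-0.03],[0,0,-0.03],[0,0,0],[0,0,0]], gripper=[0.03,0.03,0.03,0.03,0.03,0.03,0.03,0.03,0.03,0.03,0.03,0.03])

```text
time: 18.63
tool_pos: [0.5479, 0.0131, 0.2384]
tcp_rot: [3.141, 0.063, 0.009]
wrist_force: [0.1, -0.5, 0.1]
width: 0.353
grip_force: 0.0
```

```bash
python3 - <<'E'
from h import *
s=read_state();im=vision.read_camera("wrist")[:,:,::-1].copy();c=wristcal(s);print(s["time"],s["tool_pos"])
a=np.radians(145)+1.58
for p in [U(.014,.008,.098),U(.07*np.cos(a),.07*np.sin(a),.098)]:
    q=proj(c,p)[0];print(q);cv2.circle(im,(int(q[0]),int(q[1])),2,(0,0,255),1)
cv2.imwrite("pics/w5.png",cv2.resize(im[90:300,160:560],(800,420)))
E
```

```text
18.6333 [0.54794803 0.01310697 0.23836298]
[280.62566696 203.83735523]
[347.40738128 256.81582255]
```

View pics/w5.png

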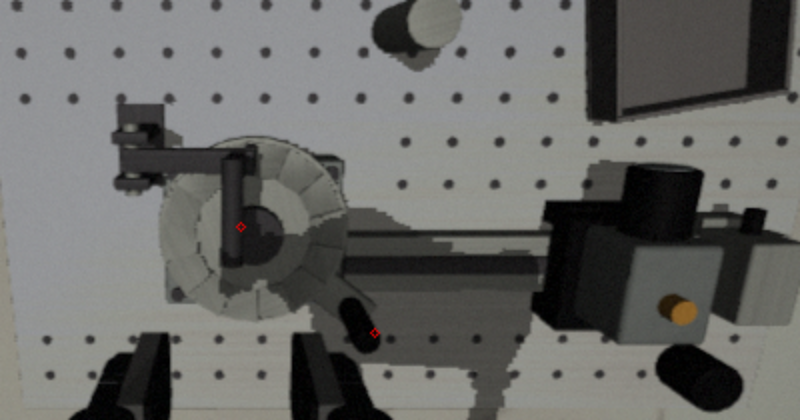

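The view shows the pawl down in the teeth, and the post, dish and tube untouched. The knob top is near crop (366,338), a few mm back from where I let go, so I'm checking whether it moved on release or when the pawl dropped.

```bash
python3 - <<'E'
from h import *
M=vision.calibration("wrist")
def est(pos,rv,px):
    c=wristcal(dict(tool_pos=np.array(pos),tcp_rot=np.array(rv)))
    w=ray(c,px,.098)[0,:2]-AX;print(np.hypot(*w),np.degrees(np.arctan2(w[1],w[0])-YAW)%360,(np.arctan2(w[1],w[0])-YAW)%6.2832-np.radians(145))
est([.5449,.1051,.1541],[-3.141,-.067,-.003],(488.5,307))
est([.54795,.01311,.23836],[3.141,.063,.009],(160+366/2,90+338/2))
im4=cv2.imread("pics/w4.png")[255:345,410:530];s=read_state()
im5=vision.read_camera("wrist")[:,:,::-1][205:285,290:410]
cv2.imwrite("pics/k.png",np.hstack([cv2.convertScaleAbs(cv2.resize(im4,(400,300)),alpha=2.5),cv2.convertScaleAbs(cv2.resize(im5,(400,300)),alpha=2.5)]))
E
```

```text
0.0645704371158266 230.16976094154117 1.4865074443867727
0.06797284415125596 231.90203168364488 1.5167412723724483
```

View pics/k.png

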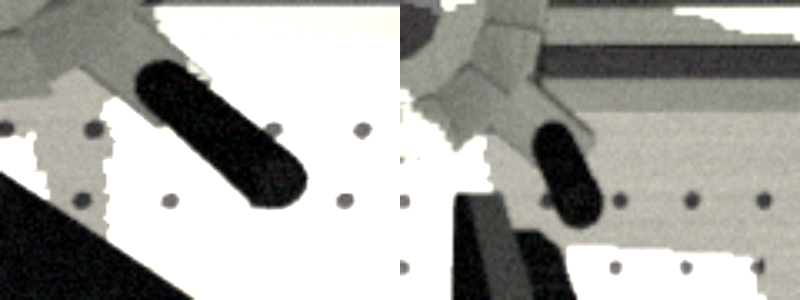

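The knob seems to have sat at the same angle before and after the pawl dropped. I'll measure that angle accurately from the same relative pose over the knob as in the earlier picture.

```bash
python3 - <<'E'
from h import *
d=np.array([.4752,.0363])-AX;a=1.58;c,s=np.cos(a),np.sin(a)
t=AX+np.array([c*d[0]-s*d[1],s*d[0]+c*d[1]])
print(t);to(np.r_[t,.1555])
print("yaw target",-122.57+np.degrees(a))
E
```

```text
[ 0.49803902 -0.05852977]
d_tool [-0.0504  0.0697  0.079 ] yaw_y -87.72 pos [0.5457 0.0131 0.2344] zaxis [-0.001  0.    -1.   ] q [-0.02  0.02  1.88  0.    1.25  1.51] F [ 0.77  0.12 -0.05]
yaw target -32.04266836932992
```

Call:
jog_arm(turn=[[0,0,0],[0,0,0],[0,0,0],[0,0,-0.108],[0,0,-0.108],[0,0,-0.108],[0,0,-0.108],[0,0,-0.108],[0,0,-0.108],[0,0,-0.108],[0,0,-0.108],[0,0,-0.108],[0,0,0],[0,0,0],[0,0,0],[0,0,0],[0,0,0],[0,0,0],[0,0,0]], delta_pos=[[-0.0168,0.0232,0],[-0.0168,0.0232,0],[-0.0168,0.0233,0],[0,0,0],[0,0,0],[0,0,0],[0,0,0],[0,0,0],[0,0,0],[0,0,0],[0,0,0],[0,0,0],[0,0,0.02],[0,0,0.02],[0,0,0.02],[0,0,0.019],[0,0,0],[0,0,0],[0,0,0]], gripper=[0.03,0.03,0.03,0.03,0.03,0.03,0.03,0.03,0.03,0.03,0.03,0.03,0.03,0.03,0.03,0.03,0.03,0.03,0.03])

```text
time: 20.32
tool_pos: [0.4985, -0.0585, 0.1556]
tcp_rot: [-2.747, -1.522, 0.001]
wrist_force: [0.5, 0.1, 1.5]
width: 0.354
grip_force: 0.0
```

```bash
cat > k.py <<'E'
from h import *
def knob(im,box):
    x0,x1,y0,y1=box;g=cv2.GaussianBlur(im[y0:y1,x0:x1].max(2),(3,3),0)
    n,l,st,ce=cv2.connectedComponentsWithStats((g<28).astype(np.uint8))
    for i in range(1,n):
        if st[i,4]>60: print("blob",st[i]+[x0,y0,0,0,0],ce[i]+[x0,y0])
E
python3 - <<'E'
from k import *
to(np.array([.49804,-.05853,.1555]))
im=vision.read_camera("wrist")[:,:,::-1].copy();cv2.imwrite("pics/w6.png",im)
old=cv2.imread("pics/w3.png")
for I in (old,im): print("img");knob(I,(200,350,170,256))
sm=[cv2.convertScaleAbs(cv2.resize(I[100:270,180:380],(400,340)),alpha=1.8) for I in (old,im)]
cv2.imwrite("pics/cmp.png",np.hstack(sm))
E
```

```text
d_tool [-0.0003 -0.0004  0.0001] yaw_y -32.03 pos [ 0.4985 -0.0585  0.1556] zaxis [-0.001  0.    -1.   ] q [-0.17 -0.    2.05  0.    1.1   0.39] F [0.48 0.13 1.48]
img
blob [264 208  18  34 484] [272.40495868 224.04958678]
img
blob [258 209  19  34 530] [267.65471698 225.98301887]
blob [315 241  17  15 121] [322.53719008 249.00826446]
```

View pics/cmp.png

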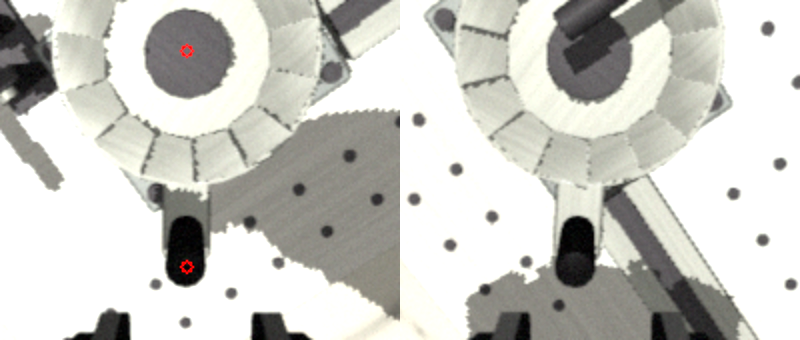

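The comparison shows the wheel about 1.51–1.53 rad from its start: it went back roughly 5 mm at the knob after release, so the carriage may no longer press on the buffer. There's time to spare, so I'll repeat properly: pawl over, knob pinched, slow unloading.

Call:
jog_arm(turn=[[0,0,0],[0,0,0],[0,0,0],[0,0,0.108],[0,0,0.108],[0,0,0.108],[0,0,0.108],[0,0,0.108],[0,0,0.108],[0,0,0.108],[0,0,0.108],[0,0,0.108],[0,0,0],[0,0,0]], delta_pos=[[0.028,0.0016,0],[0.028,0.0016,0],[0.028,0.0016,0],[0,0,0],[0,0,0],[0,0,0],[0,0,0],[0,0,0],[0,0,0],[0,0,0],[0,0,0],[0,0,0],[0,0,0],[0,0,0]], gripper=[0.03,0.03,0.03,0.03,0.03,0.03,0.03,0.03,0.03,0.03,0.03,0.03,0.03,0.03], grip_force=25)

```text
time: 21.53
tool_pos: [0.5482, 0.0101, 0.1572]
tcp_rot: [3.141, 0.067, 0.004]
wrist_force: [0.0, -0.2, 0.4]
width: 0.353
grip_force: 0.0
```

```bash
python3 -c "
from h import *
to(U(.014,.0095,.082))"
```

```text
d_tool [-0.0012 -0.0002  0.0752] yaw_y -87.55 pos [0.5482 0.0101 0.1572] zaxis [ 0.002 -0.    -1.   ] q [-0.03  0.08  1.96 -0.    1.1   1.5 ] F [ 0.04 -0.22  0.38]
```

Call:
jog_arm(turn=[[0,0,0],[0,0,0],[0,0,0],[0,0,0],[0,0,0],[0,0,0],[0,0,0],[0,0,0],[0,0,0],[0,0,0],[0,0,0],[0,0,0]], delta_pos=[[0,0,0.015],[0,0,0.02],[0,0,0.02],[0,0,0.012],[0,0,0.007],[0,0,0],[0,0,0],[0,0,0],[0,0,0],[0,0,0],[0,0,0],[0,0,0]], gripper=[0.03,0.03,0.03,0.03,0.03,0.03,0.03,0.004,0.004,0.004,0.004,0.004])

```text
time: 22.53
tool_pos: [0.5484, 0.0121, 0.083]
tcp_rot: [-3.138, -0.062, -0.004]
wrist_force: [1.0, 7.4, -0.4]
width: 0.107
grip_force: 25.4
```

```bash
python3 -c "
from h import *
to(U(.014,.0095,.082))"
```

```text
d_tool [-0.0013  0.0018  0.001 ] yaw_y -87.75 pos [0.5484 0.0121 0.083 ] zaxis [ 0.003  0.003 -1.   ] q [-0.03  0.17  2.02  0.    0.96  1.5 ] F [ 1.03  7.41 -0.39]
```

Call:
jog_arm(turn=[[0,0,0],[0,0,0],[0,0,0],[0,0,0],[0,0,0],[0,0,0],[0,0,0],[0,0,0],[0,0,0],[0,0,0],[0,0,0],[0,0,0],[0,0,0],[0,0,0],[0,0,0],[0,0,0]], delta_pos=[[0,-0.0023,-0.0017],[0,-0.0022,-0.0017],[0,-0.0032,-0.0031],[0,-0.0033,-0.0031],[0,-0.0072,-0.0053],[0,-0.0079,-0.0042],[0,-0.0084,-0.003],[0,-0.0087,-0.0019],[0,-0.0089,-0.0006],[0,-0.0089,0.0006],[0,-0.0087,0.0019],[0,-0.0084,0.003],[0,-0.0079,0.0042],[0,-0.0059,0.0042],[0,0,0],[0,0,0]], gripper=[0.004,0.004,0.004,0.004,0.004,0.004,0.004,0.004,0.004,0.004,0.004,0.004,0.004,0.004,0.004,0.004])

```text
time: 23.87
tool_pos: [0.544, 0.1033, 0.092]
tcp_rot: [-3.14, -0.063, -0.001]
wrist_force: [3.6, 1.3, 2.1]
width: 0.104
grip_force: 26.5
```

```bash
python3 -c "
from h import *
to(U(.014,.1018,.1141-.019))"
```

```text
d_tool [-0.0006  0.0008 -0.0031] yaw_y -87.69 pos [0.544  0.1033 0.092 ] zaxis [ 0.     0.001 -1.   ] q [0.14 0.16 2.   0.   0.98 1.67] F [3.58 1.35 2.1 ]
```

Call:
jog_arm(turn=[[0,0,0],[0,0,0],[0,0,0],[0,0,0],[0,0,0],[0,0,0],[0,0,0],[0,0,0],[0,0,0],[0,0,0],[0,0,0],[0,0,0],[0,0,0]], delta_pos=[[0,0,0],[0,0,0],[0,0,0],[0,0,-0.01],[0,0,-0.015],[0,0,-0.015],[0,0,-0.022],[-0.0114,0.0315,0],[-0.0114,0.0315,0],[-0.0114,0.0315,0],[-0.0113,0.0315,0],[-0.0113,0.0315,0],[0,0,0]], gripper=[0.03,0.03,0.03,0.03,0.03,0.03,0.03,0.03,0.03,0.03,0.03,0.03,0.03])

```text
time: 24.95
tool_pos: [0.491, -0.0621, 0.1549]
tcp_rot: [3.139, 0.056, -0.002]
wrist_force: [0.2, -0.0, -0.1]
width: 0.349
grip_force: 0.0
```

Call:
jog_arm(turn=[[0,0,-0.1137],[0,0,-0.1137],[0,0,-0.1137],[0,0,-0.1137],[0,0,-0.1137],[0,0,-0.1137],[0,0,-0.1137],[0,0,-0.1137],[0,0,0],[0,0,0],[0,0,0]], delta_pos=[[0,0,0],[0,0,0],[0,0,0],[0,0,0],[0,0,0],[0,0,0],[0,0,0],[0,0,0],[0,0,0],[0,0,0],[0,0,0]], gripper=[0.03,0.03,0.03,0.03,0.03,0.03,0.03,0.03,0.03,0.03,0.03])

```text
time: 25.87
tool_pos: [0.4931, -0.0575, 0.1547]
tcp_rot: [-2.796, -1.432, -0.0]
wrist_force: [-0.3, -0.8, 0.1]
width: 0.352
grip_force: 0.0
```

```bash
python3 - <<'E'
from k import *
to(np.array([.4935,-.0562,.0635]));s=read_state();c=wristcal(s)
im=vision.read_camera("wrist")[:,:,::-1].copy();cv2.imwrite("pics/w7.png",im)
knob(im,(200,350,170,256))
for a in (1.48,1.52,1.56):
  b=np.radians(145)+a;print(a,proj(c,[U(.07*np.cos(b),.07*np.sin(b),z) for z in (.098,.076)]).round(1).tolist())
# pawl lies back? dark pixels at the bar point, 1.75 vs down
for p in (U(.014,.105,.111),U(.014,.008,.098),U(0.03,.008,.098)):
    q=proj(c,p)[0];print(q.round(),im[int(q[1]),int(q[0])] if 0<=q[0]<560 and 0<=q[1]<420 else None)
E
```

```text
d_tool [ 0.0012 -0.0004  0.0912] yaw_y -35.76 pos [ 0.4931 -0.0575  0.1547] zaxis [-0.  0. -1.] q [-0.17 -0.01  2.06  0.    1.09  0.46] F [-0.34 -0.76  0.15]
blob [265 207  19  34 527] [274.25237192 223.95825427]
blob [323 241  22  15 156] [333.61538462 248.13461538]
1.48 [[272.2, 233.2], [272.5, 223.2]]
1.52 [[276.4, 233.3], [276.2, 223.3]]
1.56 [[280.5, 233.2], [280.0, 223.2]]
[167. -68.] None
[286. 100.] [145 153 153]
[308.  82.] [101 107 106]
```

Call:
jog_arm(turn=[[0,0,0],[0,0,0],[0,0,0],[0,0,0],[0,0,0],[0,0,0],[0,0,0],[0,0,0],[0,0,0],[0,0,0],[0,0,0],[0,0,0],[0,0,0]], delta_pos=[[0.0012,-0.0005,0.015],[0,0,0.02],[0,0,0.02],[0,0,0.015],[0,0,0.014],[0,0,0.006],[0,0,0],[0,0,0],[0,0,0],[0,0,0],[0,0,0],[0,0,0],[0,0,0]], gripper=[0.03,0.03,0.03,0.03,0.03,0.03,0.03,0.03,0.005,0.005,0.005,0.005,0.005])

```text
time: 27.0
tool_pos: [0.4942, -0.0565, 0.0656]
tcp_rot: [2.794, 1.435, 0.002]
wrist_force: [-1.6, 1.4, 5.9]
width: 0.155
grip_force: 24.7
```

```bash
python3 -c "
from h import *
feel()"
```

```text
alpha 232.9 moved 1.533 r 0.0691 Ft -2.1 Fr -0.22 yawerr 359.2111937019827 grip 24.69527542591095 t 27.0
```

Call:
jog_arm(turn=[[0,0,-0.02],[0,0,-0.02],[0,0,0]], delta_pos=[[0,0.0014,0],[0,0.0014,0],[0,0,0]], gripper=[0.005,0.005,0.005])

```text
time: 27.25
tool_pos: [0.4959, -0.0577, 0.0656]
tcp_rot: [-2.764, -1.492, -0.001]
wrist_force: [-3.6, 2.1, 8.2]
width: 0.154
grip_force: 25.0
```

```bash
python3 -c "
from h import *
feel()"
```

```text
alpha 234.6 moved 1.564 r 0.0691 Ft -4.18 Fr 0.16 yawerr 359.76966559170137 grip 25.032303035259247 t 27.25
```

Call:
jog_arm(turn=[[0,0,-0.02],[0,0,-0.02],[0,0,0]], delta_pos=[[0,0.0014,-0.0005],[0,0.0014,0],[0,0,0]], gripper=[0.005,0.005,0.005])

```text
time: 27.5
tool_pos: [0.4978, -0.0589, 0.0656]
tcp_rot: [-2.733, -1.546, 0.0]
wrist_force: [-4.1, 4.0, 6.7]
width: 0.152
grip_force: 24.9
```

```bash
python3 -c "
from h import *
feel()"
```

```text
alpha 236.4 moved 1.596 r 0.0691 Ft -5.6 Fr -1.32 yawerr 0.23455610064064558 grip 24.910037219524384 t 27.5
```

Call:
jog_arm(turn=[[0,0,0],[0,0,0],[0,0,0]], delta_pos=[[0,-0.0008,0],[0,-0.0008,0],[0,0,0]], gripper=[0.005,0.005,0.005])

```text
time: 27.75
tool_pos: [0.4975, -0.0587, 0.0657]
tcp_rot: [2.734, 1.546, 0.002]
wrist_force: [-0.5, 1.9, 4.7]
width: 0.156
grip_force: 24.7
```

```bash
python3 -c "
from h import *
feel()"
```

```text
alpha 236.2 moved 1.591 r 0.0691 Ft -1.43 Fr -1.32 yawerr 0.46576897068570133 grip 24.71407949924469 t 27.75
```

Call:
jog_arm(turn=[[0,0,0],[0,0,0],[0,0,0],[0,0,0],[0,0,0],[0,0,0],[0,0,0],[0,0,0],[0,0,0],[0,0,0],[0,0,0],[0,0,0],[0,0,0]], delta_pos=[[0,-0.0005,0],[0,0,0],[0,0,0],[0,0,0],[0,0,0],[0,0,0],[0,0,-0.01],[0,0,-0.02],[0,0,-0.02],[0,0,-0.02],[0,0,-0.02],[0,0,0],[0,0,0]], gripper=[0.005,0.005,0.03,0.03,0.03,0.03,0.03,0.03,0.03,0.03,0.03,0.03,0.03])

```text
time: 28.83
tool_pos: [0.4977, -0.0587, 0.157]
tcp_rot: [2.732, 1.545, 0.005]
wrist_force: [-0.0, 0.4, -0.2]
width: 0.35
grip_force: 0.0
```

```bash
python3 - <<'E'
from k import *
feel();s=read_state();c=wristcal(s)
im=vision.read_camera("wrist")[:,:,::-1].copy();cv2.imwrite("pics/w8.png",im)
knob(im,(200,350,170,256))
for a in (1.48,1.52,1.56,1.6):
  b=np.radians(145)+a;print(a,proj(c,[U(.07*np.cos(b),.07*np.sin(b),z) for z in (.098,.076)]).round(1).tolist())
E
```

```text
alpha 236.3 moved 1.594 r 0.069 Ft -0.24 Fr -0.3 yawerr 0.3297339122363496 grip 0.0 t 28.8333
blob [258 208  19  34 518] [267.61196911 224.72586873]
blob [316 240  15  16 131] [321.90839695 249.        ]
1.48 [[265.3, 233.8], [266.1, 223.8]]
1.52 [[269.4, 234.1], [269.8, 224.2]]
1.56 [[273.5, 234.4], [273.5, 224.4]]
1.6 [[277.6, 234.4], [277.2, 224.5]]
```

The knob returned to the same spot (about 1.50 rad) as after the first release. That fits the spring easing back to the buffer's contact point both times, with the buffer firmly felt at about 7–11 N. Now I'll put the pawl back.

Call:
jog_arm(turn=[[0,0,0],[0,0,0],[0,0,0],[0,0,0],[0,0,0],[0,0,0.1098],[0,0,0.1098],[0,0,0.1098],[0,0,0.1098],[0,0,0.1098],[0,0,0.1098],[0,0,0.1098],[0,0,0.1098],[0,0,0.1098],[0,0,0],[0,0,0]], delta_pos=[[0.0329,-0.0091,0],[0.0329,-0.0091,0],[0.0329,-0.0091,0],[0.0329,-0.0091,0],[0.0329,-0.0091,0],[0,0,0],[0,0,0],[0,0,0],[0,0,0],[0,0,0],[0,0,0],[0,0,0],[0,0,0],[0,0,0],[0,0,0],[0,0,0]], gripper=[0.03,0.03,0.03,0.03,0.03,0.03,0.03,0.03,0.03,0.03,0.03,0.03,0.03,0.03,0.03,0.03])

```text
time: 30.22
tool_pos: [0.5411, 0.1057, 0.1534]
tcp_rot: [3.14, 0.069, -0.004]
wrist_force: [-0.0, -0.4, 0.4]
width: 0.357
grip_force: 0.0
```

```bash
python3 - <<'E'
from k import *
to(U(.014,.105,.111-.019));s=read_state();c=wristcal(s)
im=vision.read_camera("wrist")[:,:,::-1].copy();cv2.imwrite("pics/w9.png",im)
q=proj(c,U(.014,.105,.111))[0];print(q);r=im[int(q[1]),230:330].max(1);d=np.where(r<60)[0]+230;print(d)
E
```

```text
d_tool [0.0024 0.0001 0.0614] yaw_y -87.47 pos [0.5411 0.1057 0.1534] zaxis [-0.003 -0.    -1.   ] q [ 0.15  0.1   1.95 -0.    1.1   1.67] F [-0.04 -0.41  0.45]
[276.79358127 236.24011804]
[267 268 269 270 271 272 273 274 275 276 277 278 279 280 281 282 283]
```

Call:
jog_arm(turn=[[0,0,0],[0,0,0],[0,0,0],[0,0,0],[0,0,0],[0,0,0],[0,0,0],[0,0,0],[0,0,0],[0,0,0],[0,0,0],[0,0,0]], delta_pos=[[0.002,0,0.01],[0,0,0.015],[0,0,0.015],[0,0,0.012],[0,0,0.009],[0,0,0],[0,0,0],[0,0,0],[0,0,0],[0,0,0],[0,0,0],[0,0,0]], gripper=[0.03,0.03,0.03,0.03,0.03,0.03,0.03,0.004,0.004,0.004,0.004,0.004])

```text
time: 31.27
tool_pos: [0.5449, 0.1059, 0.0949]
tcp_rot: [3.141, 0.065, 0.003]
wrist_force: [1.0, -1.8, 1.9]
width: 0.103
grip_force: 24.7
```

Call:
jog_arm(turn=[[0,0,0],[0,0,0],[0,0,0],[0,0,0],[0,0,0],[0,0,0],[0,0,0],[0,0,0],[0,0,0],[0,0,0],[0,0,0],[0,0,0],[0,0,0],[0,0,0]], delta_pos=[[0,0.0034,-0.0029],[0,0.0059,-0.0042],[0,0.0079,-0.0042],[0,0.0084,-0.003],[0,0.0087,-0.0019],[0,0.0089,-0.0006],[0,0.0089,0.0006],[0,0.0087,0.0019],[0,0.0084,0.003],[0,0.0079,0.0042],[0,0.0072,0.0053],[0,0.0033,0.0031],[0,0.0032,0.0031],[0,0,0]], gripper=[0.004,0.004,0.004,0.004,0.004,0.004,0.004,0.004,0.004,0.004,0.004,0.004,0.004,0.004])

```text
time: 32.43
tool_pos: [0.548, 0.0143, 0.0888]
tcp_rot: [3.14, 0.064, 0.0]
wrist_force: [3.2, -0.9, 1.6]
width: 0.106
grip_force: 25.5
```

Call:
jog_arm(turn=[[0,0,0],[0,0,0],[0,0,0],[0,0,0],[0,0,0],[0,0,0],[0,0,0],[0,0,0],[0,0,0],[0,0,0],[0,0,0],[0,0,0],[0,0,0],[0,0,0]], delta_pos=[[0,0.0007,0.0008],[0,0,0],[0,0,0],[0,0,0],[0,0,0],[0,0,0],[0,0,-0.01],[0,0,-0.02],[0,0,-0.03],[0,0,-0.03],[0,0,-0.03],[0,0,-0.03],[0,0,0],[0,0,0]], gripper=[0.004,0.004,0.03,0.03,0.03,0.03,0.03,0.03,0.03,0.03,0.03,0.03,0.03,0.03])

```text
time: 33.6
tool_pos: [0.5495, 0.0147, 0.2424]
tcp_rot: [3.141, 0.065, 0.009]
wrist_force: [-0.1, 0.4, 0.3]
width: 0.351
grip_force: 0.0
```

```bash
python3 - <<'E'
from k import *
s=read_state();c=wristcal(s);print(s["time"],s["tool_pos"].round(3),s["wrist_force"].round(1))
im=vision.read_camera("wrist")[:,:,::-1].copy();cv2.imwrite("pics/w10.png",im)
old=cv2.imread("pics/w5.png") 
for th in (0,.1,.2,.4):
    f=np.radians(147.8)-th;print(th,proj(c,U(.014,.062+.064*np.cos(f),.064+.064*np.sin(f)))[0].round(1))
q=proj(c,U(.004,.01,.1))[0];print(q,[int(i) for i in np.where(im[int(q[1])-12,240:320].max(1)<60)[0]+240])
for a in (1.48,1.52,1.56):
  b=np.radians(145)+a;print(a,proj(c,U(.07*np.cos(b),.07*np.sin(b),.098)).round(1))
knob(im,(300,400,220,275))
E
```

```text
33.6 [0.55  0.015 0.242] [-0.1  0.4  0.3]
0 [282.3 204.5]
0.1 [278.5 205.9]
0.2 [274.  207.2]
0.4 [263.  209.6]
[280.00022059 215.20548977] [273, 274, 275, 276, 277, 278, 279, 280, 281, 282, 283, 284, 285, 286, 287, 288, 289, 290, 291, 292, 293, 294, 295, 296, 297, 298, 299, 300, 301, 315, 319]
1.48 [[343.2 261.9]]
1.52 [[345.1 259.9]]
1.56 [[346.9 257.8]]
blob [330 220  70   8 441] [364.32879819 222.76417234]
blob [330 239  20  27 340] [339.15882353 252.49411765]
blob [306 257  33  18 364] [318.23351648 267.67857143]
```

```bash
python3 -c "
from workcell import ticket
print(ticket.finish_job())"
```

```text
the job is handed in; nothing more can be done
None
```

The job is handed in at about 34 s: pawl flipped clear, wheel turned back until the buffer was felt (about 7–11 N on it), pawl back down in the teeth and the arm clear. I flipped the pawl and turned the wheel a second time because the knob sat a few mm back after the first release; it eased back to the same spot again (about 1.50 rad from the start), which I take to be the buffer's contact point, though I could not confirm any force remains on the buffer.

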